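Wedge the rocking sample warmer

TASK

The white sample warmer rocks because its red foot is too short. Without picking anything up, push the orange wedge along the table, thin end first, under that red foot until the warmer stands level and no longer rocks when its blue corner pad is pressed, without shoving the warmer away or disturbing the other things. Finish while still pressing down firmly on the blue pad with the fingertips, the warmer standing firm: the program ends holding that press.

Things in the scene. Friction and masses are not known exactly. Their poses are not given: they have to be found in the camera images.
- warmer: Loose white sample warmer, about 2.2 kg: housing 200 mm (its x) by 240 mm (its y), from 30 to 130 mm above the table, on feet at x = +-80, y = +-140 mm, outside the housing. Three round-ended black feet, 24 mm across, reach the table; the red one at (+80, +140) is too short. A tube rack is fixed on top, 50 mm high, x -91 to +7, y -111 to +31. Origin: centre of the footprint at table level, z up.
- pad: Blue press pad fixed on the warmer's top at the short foot's corner, 44 by 44 mm, 4 mm thick. Origin: centre of its underside, 130 mm above the table when level (top face 134 mm). Unwedged, the warmer stands level, but 1 to 2 N down on this pad tips it onto the red foot by 2 to 6 degrees; wedged, it stays.
- short_foot (a point): Centre of the top of the steel lug (30 by 36 mm, underside 30 mm above the table) straight above the short red foot, 38 mm above the table when level, 20 mm outside the housing wall. The red foot is a rigid ball 20 mm across; with the warmer level it clears the table by 6 to 14 mm, differing each run: find by touch how far the wedge must go.
- wedge: Loose orange wedge, 0.16 kg, 110 mm long (its x), 70 mm wide, flat on the table. Origin: centre of its underside; +x points to the thin end. Its top rises evenly from 3 mm at x = +55 to 25 mm at x = -45. It starts beside the warmer, thin end roughly towards the red foot. It slides at about 1 N.
- wedge_back (a point): On the wedge: centre, 18 mm up, of the flat outer face (x = -55 mm) of the upright plate at its thick end, the face to push on. Plate 10 mm thick, 70 mm wide, 36 mm high. The push needed climbs by several N within a few mm once the red foot's play is used up; 10 mm more would lift or shove the warmer.
- bottle: Loose white bottle with a blue cap, 52 mm across, 130 mm high, standing in front of the warmer's +x face; leave it. Origin: centre of its underside.
- dishes: Two stacked blue culture dishes, 90 mm across, 20 mm high, lying on the robot's side of the wedge; leave them. Origin: centre of the underside.
- black_rack: Black rack of purple-capped tubes, 100 by 166 mm, 87 mm high, to the left; leave it. Origin: centre of the underside.
- cup: Clear cup, 72 mm across, 85 mm high, left and beyond the wedge; leave it. Origin: centre of the underside.
- labels: Yellow block of labels, 90 by 60 by 18 mm, to the right; leave it. Origin: centre of the underside.
- small_rack: Small white rack with red-capped tubes, 56 by 78 mm, 87 mm high, to the right; leave it. Origin: centre of the underside.
Mind the look-alikes: they are no part of the job. There is more than one size of the wedge; the job needs the smallest.

How it is judged (in metres and radians):
On the way:
1. the wedge's slope is under the short red foot (x of short_foot in the frame of wedge between -0.03 and 0.045 m and y of short_foot in the frame of wedge between -0.032 and 0.032 m), for 0.2 s.
At the end, for the whole second after the job is handed in: The fingers press on the blue pad with more than 3 N and the warmer, at rest, stays within 0.012 rad (0.7 degrees) of level; the wedge lies still with the red foot over its slope: at least 10 mm in from the thin edge and within 32 mm of its centre line (all of step 1 and contact force between the fingers and pad above 3 N and angle between warmer's own z axis and vertical below 0.012 rad and linear speed of each of warmer, wedge below 0.01 m/s); the arm keeps its last pose, push and grip.
It fails at once if the wedge is lifted off the table or tipped up (height (world z) of wedge above 0.015 m or angle between wedge's own z axis and vertical above 0.35 rad).
It fails at once if the warmer is lifted or tipped far (height (world z) of warmer above 0.02 m or angle between warmer's own z axis and vertical above 0.2 rad).
It fails at once if the warmer is shoved more than 20 mm (distance of warmer from where it was at the start of the episode above 0.02 m).
It fails at once if a bystander is disturbed (moved more than 25 mm) (distance of any of bottle, dishes, black_rack, cup, labels, small_rack from where it was at the start of the episode above 0.025 m).
It also fails if it takes over 64 s, if anything falls off the work surface, if the arm or the gripper's body presses on something with over 40 N, if the wrist force passes 120 N, or if a joint passes its speed limit or range.

ROBOT

A 6-joint arm with a two-finger parallel gripper is mounted at the origin on the work surface. World frame = base frame: x ahead of the robot, y to its left, z up, the work surface at z = 0. Lengths are in mm, angles in rad, forces in N, time in s.
With the tool pointing down it reaches from about 350 to 975 mm from the base axis. Payload 7.1 kg.
Tool frame: the origin (TCP) lies at the very end of the fingers, on their centre line; the grasp point (between the pads) lies 19 mm behind it (ctrl.pinch_z is the distance from the TCP to the grasp point, in mm); z points along the fingers, y is the direction in which the jaws open and shut (so a half turn about z gives the same grasp; the last joint's range is limited). The gripper opens to 88 mm and grips with 3 to 60 N. Pads are 20 mm wide; open, the fingers measure 115 mm over their backs; the gripper's body (75 mm by 178 mm) begins 61 mm behind the grasp point.
Start: joints at [1.087, 0.423, 1.63, -0, 1.089, -0.019], TCP at [280.12, 558.693, 222.675] pointing down, gripper open.
Joint ranges: [-3, 3], [-0.9, 2.11], [0.09, 2.58], [-1.31, 4.45], [0.11, 2.69], [-2.54, 2.54]. Speed limits (rad/s): [2.39, 2.39, 3.01, 3.14, 3.14, 3.14].

INTERFACE

Orientations are given as a rotation vector (axis times angle).
In Python, from workcell import ctrl gives the robot as it stands.
- The arm moves only by the shell command python3 -m inch 'ROWS' [OPENING]. ROWS is JSON, a list of rows, each an object with "xyz": the shift along the tool's x, y, z in cm, a list of three; "spin": the turn about the tool's z in degrees. A call has 1 to 20 rows; each row is the pose to reach, as a shift and turn from the pose measured when the call began, along the tool's axes at that moment; what a row does not reach only later rows make up. A row lasts 1/10 s, in which the tool goes at most 50 mm and 8.59 degrees, less where a joint would pass 70% of its speed; a pose out of reach is approached as far as the arm can. A call with a gripper value outside its range is refused whole. OPENING is the closure, from 0 (fully open) to 1 (shut), set as the call begins (- or left out, the last holds). The fingers move at their own pace and stop on an object; the grip force is fixed at half the most. Time passes only in rows, so rows that repeat a pose let the fingers close. It gives the time, the measured TCP pose, the force and the opening at its end, in the units of the state.
- ctrl.get_obs(): the state, without advancing time (a new reading comes with each control period).
- ctrl.get_image(name): name is "scene" or "side" or "wrist"; returns the picture (400x640x3 uint8, red, green, blue); there is no depth.
- ctrl.camera_info(name): a dict with "camera_matrix" (3x3 intrinsics, pixels), "R" (3x3) and "t" (3): a world point X has camera coordinates R X + t; the wrist camera has in their place "hand_eye" (4x4, takes a point from camera to tool coordinates, whose origin is the TCP and whose axes are the flange's). Camera axes: x right, y down, z forward; pixel columns grow to the right and rows downward; lengths in mm; the calibration is good to about 2 mm. A picture is of the moment at which its call begins: read the wrist's pose just before it. camera_info takes no time and is no camera call.
- ctrl.close_job(): hands the job in, once; it reports no verdict.
The state is a dict: "t": time; "qpos": joint angles; "qvel": joint speeds; "joint_torque": joint torques, N m; "ee_pos": TCP position; "orientation": TCP orientation; "ft_force": force on the tool from outside, world axes, zero at the start; "moment": the same for the moment, N m; "width": finger opening in mm.
Only numpy, scipy, OpenCV 4.12 (cv2) and the standard library are available. Lean on these libraries where they do the work, as an engineer would, in place of code of your own. Each camera call takes 0.05 s, during which the arm holds its last target. There are 200 camera calls.

## Working session

There is one attempt and no reset: what is moved stays moved. The work goes in short steps, Python scripts to look and compute and a shell command to move; the robot and the scene stay as the last step left them, time stands still between calls to the robot, and variables do not carry over. Pictures are saved under pics/ and viewed, about 8 in all and at most 12, crops included, and the job is handed in when it is done.

```bash
mkdir -p pics
cat > h.py <<'E'
import numpy as np, cv2
from workcell import ctrl
from scipy.spatial.transform import Rotation as Ro
def ray(n,u,v,z):
    i=ctrl.camera_info(n);K=np.array(i["camera_matrix"]);R=np.array(i["R"]);t=np.array(i["t"]).ravel()
    d=R.T@np.linalg.inv(K)@[u,v,1];c=-R.T@t
    return c+d*(z-c[2])/d[2]
def proj(n,X):
    i=ctrl.camera_info(n);K=np.array(i["camera_matrix"]);p=K@(np.array(i["R"])@np.array(X,float)+np.array(i["t"]).ravel());return p[:2]/p[2]
E
python3 - <<'E'
from h import *
for n in("scene","side"):
    cv2.imwrite(f"pics/{n}0.png",ctrl.get_image(n)[:,:,::-1])
    i=ctrl.camera_info(n);print(n,-np.array(i["R"]).T@np.array(i["t"]).ravel())
o=ctrl.get_obs();print(o);print(ctrl.camera_info("wrist"))
print(Ro.from_rotvec(o["orientation"]).as_matrix().round(3))
E
```

```text
scene [1087.05791785 -654.62182181 1288.81488424]
side [ -14.51223765 -865.90001329 1336.1879448 ]
{'t': 0.1, 'qpos': array([ 1.08699350e+00,  4.23747362e-01,  1.63059342e+00,  1.34488043e-05,
        1.08859220e+00, -1.89899864e-02]), 'qvel': array([ 0.00033055, -0.00095478,  0.00027601, -0.00030462, -0.00071924,
        0.00041917]), 'joint_torque': array([ 4.56222133e-04, -5.45613062e+01, -2.74323124e+01,  6.45514391e-02,
        1.87526661e-02, -2.93525750e-05]), 'ee_pos': array([279.89967573, 558.2727435 , 221.99799815]), 'orientation': array([-7.23501293e-01, -3.05679225e+00,  2.03431712e-03]), 'ft_force': array([-1.38153364,  0.42660959, -1.29901795]), 'moment': array([ 0.00342149, -0.05839273, -0.04197714]), 'width': 87.6487029825446}
{'camera_matrix': array([[343.54421803,   0.        , 323.83971092],
       [  0.        , 343.54421803, 190.01548314],
       [  0.        ,   0.        ,   1.        ]]), 'hand_eye': array([[-9.42110129e-04, -9.55294788e-01, -2.95653479e-01,
         8.11201938e+01],
       [ 9.99998560e-01, -4.82611717e-04, -1.62714917e-03,
         5.02032340e-01],
       [ 1.41172129e-03, -2.95654586e-01,  9.55293867e-01,
        -1.62075741e+02],
       [ 0.00000000e+00,  0.00000000e+00,  0.00000000e+00,
         1.00000000e+00]])}
[[-0.894  0.448 -0.001]
 [ 0.448  0.894 -0.001]
 [ 0.    -0.001 -1.   ]]
```

View pics/scene0.png

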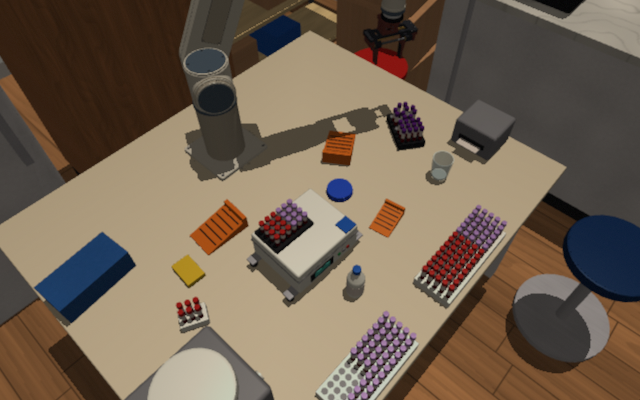

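View pics/side0.png

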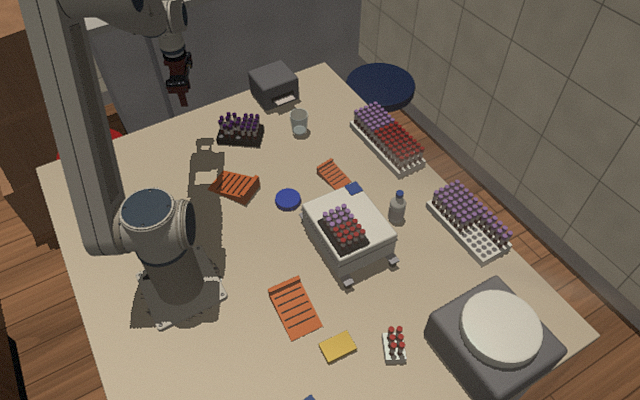

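Three orange wedges could be the target. In the scene view they are at (388,217), which is small and beside the blue pad, (339,148) and (219,226), both larger. In the side view they are at (333,174), (235,185) and (295,307). I choose the smallest, at (388,217) scene, and check it in a close crop of both views.

Run:
```python
from h import *
a=cv2.imread("pics/scene0.png")[170:310,310:420];b=cv2.imread("pics/side0.png")[140:280,290:410]
f=lambda x,w:cv2.resize(x,(w,560),interpolation=cv2.INTER_CUBIC)
cv2.imwrite("pics/crop.png",np.hstack([f(a,330*4//3-60+20),f(b,400)]) if 0 else np.hstack([cv2.resize(a,None,fx=3.4,fy=3.4,interpolation=2),cv2.resize(b,None,fx=3.4,fy=3.4,interpolation=2)]))
```

```text
(no output)
```

View pics/crop.png

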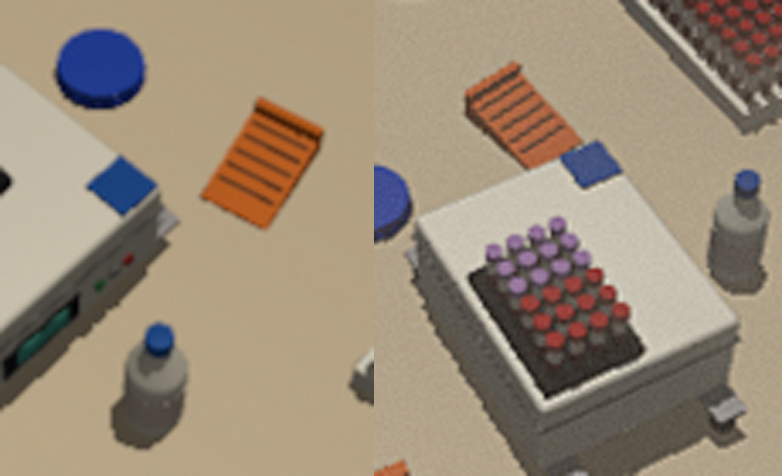

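```bash
cat >> h.py <<'E'
from scipy.optimize import least_squares
S=lambda u,v:("scene",310+u/3.4,170+v/3.4)
D=lambda u,v:("side",290+(u-374)/3.4,140+v/3.4)
def fit(pts,x0):
    def res(p):
        c,s=np.cos(p[2]),np.sin(p[2]);r=[]
        for (n,u,v),(x,y,z) in pts:
            r+=list(proj(n,[p[0]+c*x-s*y,p[1]+s*x+c*y,z])-[u,v])
        return r
    f=least_squares(res,x0,loss="soft_l1");return f.x,np.array(res(f.x)).round(1)
E
python3 - <<'E'
from h import *
sp=lambda u,v,z,f=S:ray(*f(u,v),z)[:2].round(0)
print("pad",[sp(*q,134) for q in((122,157),(157,187),(123,214),(88,184))],"side",[sp(*q,134,D) for q in((560,152),(601,142),(621,166),(577,188))])
print("thin",sp(203,197,3),sp(266,228,3),"plate",sp(260,99,36),sp(322,131,36),"side",sp(466,95,36,D),sp(517,65,36,D))
print("housing side",sp(416,218,130,D),sp(738,325,130,D),sp(546,405,130,D))
print("lug scene",sp(178,222,38))
print("bottle",sp(150,432,0),sp(159,338,130),"dish top",sp(100,63,20), sp(145,63,20),sp(57,63,20))
i=ctrl.camera_info
print("cup",ray("scene",440,178,0),ray("side",299,133,0),"rack",ray("scene",406,140,0))
E
```

```text
pad [array([577.,  -9.]), array([620., -13.]), array([616., -53.]), array([574., -50.])] side [array([582.,  -8.]), array([621., -17.]), array([621., -51.]), array([572., -53.])]
thin [606.  80.] [671.  92.] plate [588. 186.] [654. 195.] side [589. 179.] [657. 189.]
housing side [428.  -4.] [ 609. -250.] [ 423. -235.]
lug scene [619.  24.]
bottle [ 723. -136.] [ 712. -121.] dish top [437. 126.] [470. 156.] [405.  98.]
cup [654.5998657  407.13520453   0.        ] [639.15255135 403.42563428   0.        ] rack [457.99388153 476.94771326   0.        ]
```

Run:
```python
from h import *
# warmer: pad centre location relative unknown -> fit housing first, pad separately
H=[(D(416,218),(-100,120,130)),(D(738,325),(100,-120,130)),(D(546,405),(-100,-120,130)),
   (("scene",253,238),(-100,-120,130)),(S(160,187),(100,120,130))]
w,r=fit(H,[515,-120,-.05]);print("warmer",w,r)
c,s=np.cos(w[2]),np.sin(w[2]);foot=w[:2]+np.array([[c,-s],[s,c]])@[80,140];print("foot",foot, "lug px",proj("scene",[*foot,38])*1)
P=[(S(*q),k) for q,k in zip(((122,157),(157,187),(123,214),(88,184)),((-22,22,134),(22,22,134),(22,-22,134),(-22,-22,134)))]+\
 [(D(*q),k) for q,k in zip(((560,152),(601,142),(621,166),(577,188)),((-22,22,134),(22,22,134),(22,-22,134),(-22,-22,134)))]
print("pad",fit(P,[597,-30,-.05]))
W=[(S(203,197),(55,-35,3)),(S(266,228),(55,35,3)),(S(260,99),(-55,-35,36)),(S(322,131),(-55,35,36)),(D(466,95),(-55,-35,36)),(D(517,65),(-55,35,36))]
g,r=fit(W,[630,140,-1.5]);print("wedge",g,r)
c,s=np.cos(g[2]),np.sin(g[2]);M=np.array([[c,s],[-s,c]])
print("foot in wedge",M@(foot-g[:2]),"back",g[:2]+M.T@[-55,0])
print("lug scene px",(proj("scene",[*foot,38])-[310,170])*3.4)
R=Ro.from_rotvec(ctrl.get_obs()["orientation"]).as_matrix();print(R[:2].T@(g[:2]-ctrl.get_obs()["ee_pos"][:2]))
```

```text
warmer [ 5.22234126e+02 -1.24109743e+02 -2.59316574e-02] [-1.3 -0.2  2.  -2.4  0.1  2.4 -2.5 -1.9  2.   0.5]
foot [605.83725473  13.76888799] lug px [356.89967331 234.8289727 ]
pad (array([ 5.97696919e+02, -3.18922588e+01, -1.02549919e-01]), array([ 0.6, -0.2,  0.8,  0.3, -0.3,  0.9, -0.5,  0.2, -0.9,  0.5, -0.7,
       -1. , -0.1,  1.4,  0.4, -0.5]))
wedge [630.94518286 135.75849847  -1.41201947] [-1.   0.6 -0.2  1.6 -0.2  0.2  0.8  0.2 -1.  -0.9 -1.  -1.2]
foot in wedge [116.48532507 -44.07995195] back [622.24910187 190.06667626]
lug scene px [159.45888925 220.41850718]
[-5.03197220e+02 -2.20326386e+02  2.76408317e-01]
```

The crop confirms it: the small wedge has its upright plate on the far side, at crop (290,117), and its thin end facing the warmer's pad corner, at (235,213). I'll move above and behind it and look with the wrist camera.

```bash
python3 -m inch '[{"xyz":[-4,-1.2,0],"spin":6},{"xyz":[-8,-2.5,0],"spin":12},{"xyz":[-12,-3.8,0],"spin":18},{"xyz":[-16,-5,0],"spin":24},{"xyz":[-20,-6.2,0],"spin":30},{"xyz":[-24,-7.5,0],"spin":36},{"xyz":[-28,-8.7,0],"spin":42},{"xyz":[-32,-10,0],"spin":48},{"xyz":[-36,-11.2,0],"spin":54},{"xyz":[-40,-12.5,0],"spin":54.3},{"xyz":[-44.4,-13.9,0],"spin":54.3},{"xyz":[-44.4,-13.9,0],"spin":54.3},{"xyz":[-44.4,-13.9,0],"spin":54.3},{"xyz":[-44.4,-13.9,0],"spin":54.3},{"xyz":[-44.4,-13.9,0],"spin":54.3},{"xyz":[-44.4,-13.9,0],"spin":54.3}]' 0.55
cat >> h.py <<'E'
_i=ctrl.camera_info
class _C: pass
def wcam(o):
    T=np.eye(4);T[:3,:3]=Ro.from_rotvec(o["orientation"]).as_matrix();T[:3,3]=o["ee_pos"]
    X=np.linalg.inv(T@np.array(_i("wrist")["hand_eye"]));return X
WC=None
def info(n):
    d=dict(_i(n))
    if n=="wrist": d["R"]=WC[:3,:3];d["t"]=WC[:3,3]
    return d
def ray(n,u,v,z):
    i=info(n);K=np.array(i["camera_matrix"]);R=np.array(i["R"]);t=np.array(i["t"]).ravel()
    d=R.T@np.linalg.inv(K)@[u,v,1];c=-R.T@t
    return c+d*(z-c[2])/d[2]
def proj(n,X):
    i=info(n);K=np.array(i["camera_matrix"]);p=K@(np.array(i["R"])@np.array(X,float)+np.array(i["t"]).ravel());return p[:2]/p[2]
E
python3 - <<'E'
from h import *
o=ctrl.get_obs();X=wcam(o);np.save("w1.npy",X);cv2.imwrite("pics/w1.png",ctrl.get_image("wrist")[:,:,::-1])
print(o)
E
```

```text
t: 1.7
ee_pos: [613.7, 236.0, 222.2]
orientation: [2.037, 2.392, -0.002]
ft_force: [-0.5, 0.0, -0.2]
width: 39.6
{'t': 1.7, 'qpos': array([ 3.49497243e-01,  4.71702921e-01,  1.55265567e+00, -9.54318342e-04,
        1.11843628e+00,  1.89969202e-01]), 'qvel': array([-1.88368142e-03, -3.70807551e-05, -4.12665933e-03, -1.58365882e-03,
       -3.52423427e-04, -1.31261646e-03]), 'joint_torque': array([-2.04238566e-01, -5.77915621e+01, -2.79360723e+01,  5.78100805e-02,
        7.01376703e-03,  3.30498115e-03]), 'ee_pos': array([613.68910968, 236.04725514, 222.23048468]), 'orientation': array([ 2.03677561e+00,  2.39168950e+00, -2.30741246e-03]), 'ft_force': array([-0.4615472 ,  0.00232504, -0.17459215]), 'moment': array([ 0.00194066,  0.06825194, -0.02840946]), 'width': 39.569543415229525}
```

View pics/w1.png

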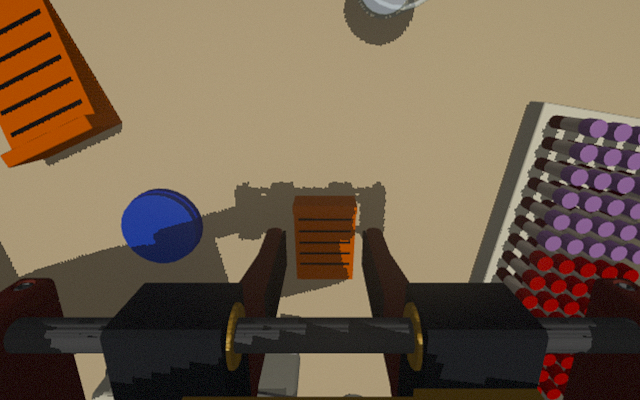

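The wedge is centred at (325,237), plate outwards and squared up with the tool. The foot is hidden under the gripper, so I'll shift the camera 12 cm toward the warmer.

```bash
python3 -m inch '[{"xyz":[-4,-1,0],"spin":0},{"xyz":[-8,-2,0],"spin":0},{"xyz":[-12,-2,0],"spin":0},{"xyz":[-12,-2,0],"spin":0},{"xyz":[-12,-2,0],"spin":0},{"xyz":[-12,-2,0],"spin":0}]'
python3 - <<'E'
from h import *
o=ctrl.get_obs();X=wcam(o);np.save("w2.npy",X);cv2.imwrite("pics/w2.png",ctrl.get_image("wrist")[:,:,::-1])
E
```

```text
t: 2.35
ee_pos: [613.1, 115.4, 222.5]
orientation: [2.036, 2.392, -0.002]
ft_force: [-0.4, 0.7, -0.7]
width: 39.7
```

View pics/w2.png

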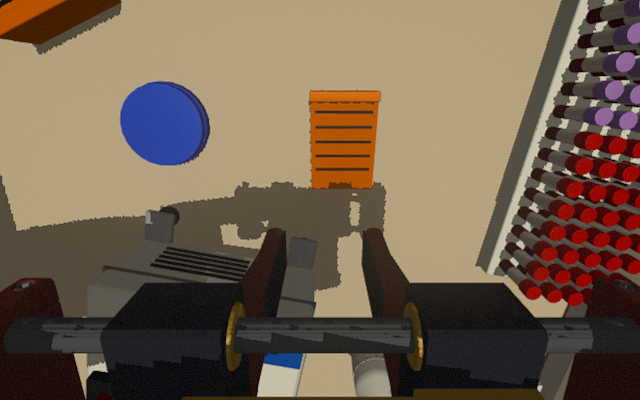

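Run:
```python
import h; from h import *
h.WC=np.load("w2.npy")
r=lambda u,v,z:ray("wrist",u,v,z)[:2].round(1)
print("lug outer",r(287,237,38),r(319,240,38),"other",r(146,210,38),r(172,212,38))
A=[(("wrist",287,237),(65,158,38)),(("wrist",319,240),(95,158,38)),(("wrist",146,210),(-95,158,38)),(("wrist",172,211),(-65,158,38))]
H=[(D(416,218),(-100,120,130)),(D(738,325),(100,-120,130)),(D(546,405),(-100,-120,130)),(S(160,187),(100,120,130))]
for q in (A,A+H):
    w,e=fit(q,[522,-124,-.05]);c,s=np.cos(w[2]),np.sin(w[2]);foot=w[:2]+np.array([[c,-s],[s,c]])@[80,140];print(w,foot,e)
W=[(("wrist",309,91),(-55,-35,36)),(("wrist",381,92),(-55,35,36)),(("wrist",311,188),(55,-35,3)),(("wrist",374,188),(55,35,3))]
g,e=fit(W,[630,136,-1.41]);print("wedge",g,e)
c,s=np.cos(g[2]),np.sin(g[2]);M=np.array([[c,s],[-s,c]])
print("foot in wedge",M@(foot-g[:2]),"back",g[:2]+M.T@[-55,0])
print("dish",r(165,123,20),"radius",r(121,123,20),r(205,123,20))
```

```text
lug outer [585.8  29.4] [621.3  31.4] other [431.8  36.7] [459.5  38.8]
[ 5.19537299e+02 -1.23915077e+02 -3.63179673e-02] [604.56794303  13.08780435] [ 4.2 -1.3 -1.1  0.6 -1.3 -0.9  0.7  3.2]
[ 5.19568743e+02 -1.24157820e+02 -3.57756467e-02] [604.52507522  12.89115513] [ 4.2 -1.1 -1.1  0.7 -1.4 -0.6  0.6  3.4 -1.9 -0.2  1.2 -1.6 -1.2  2.8
  1.3  0.5]
wedge [630.63783969 137.94590616  -1.40917806] [ 0.2 -0.1  0.  -1.3  0.8  0.7 -1.9  0.7]
foot in wedge [119.22310799 -45.89572687] back [621.78748206 192.2291556 ]
dish [442.  130.1] radius [396.4 122.7] [483.5 136.7]
```

The lug above the red foot is at (302,245), which puts the foot at about (605,13). The wedge is at (631,138) with yaw -1.41, so the foot lies 46 mm to its side. I'll first push the wedge sideways with both fingertips on its +y flank.

```bash
python3 -m inch '[{"xyz":[1.5,4,0],"spin":8},{"xyz":[3.5,8.1,0],"spin":16},{"xyz":[3.5,8.1,0],"spin":24},{"xyz":[3.5,8.1,0],"spin":32},{"xyz":[3.5,8.1,0],"spin":40},{"xyz":[3.5,8.1,0],"spin":48},{"xyz":[3.5,8.1,0],"spin":56},{"xyz":[3.5,8.1,0],"spin":64},{"xyz":[3.5,8.1,0],"spin":72},{"xyz":[3.5,8.1,0],"spin":80},{"xyz":[3.5,8.1,0],"spin":88},{"xyz":[3.5,8.1,0],"spin":90},{"xyz":[3.5,8.1,4],"spin":90},{"xyz":[3.5,8.1,8],"spin":90},{"xyz":[3.5,8.1,12],"spin":90},{"xyz":[3.5,8.1,16],"spin":90},{"xyz":[3.5,8.1,19],"spin":90},{"xyz":[3.5,8.1,20],"spin":90},{"xyz":[3.5,8.1,20],"spin":90},{"xyz":[3.5,8.1,20],"spin":90}]'
```

```text
t: 4.4
ee_pos: [688.3, 163.9, 23.8]
orientation: [3.131, 0.254, 0.002]
ft_force: [0.2, -0.3, 0.9]
width: 39.6
```

```bash
python3 -m inch '[{"xyz":[0,0,0.9],"spin":0},{"xyz":[0,0,1.7],"spin":0},{"xyz":[-0.5,0,1.7],"spin":0},{"xyz":[-1,0,1.7],"spin":0},{"xyz":[-1.4,0,1.7],"spin":0},{"xyz":[-1.8,0,1.7],"spin":0},{"xyz":[-2.2,0,1.7],"spin":0},{"xyz":[-2.6,0,1.7],"spin":0},{"xyz":[-3,0,1.7],"spin":0},{"xyz":[-3.4,0,1.7],"spin":0},{"xyz":[-3.8,0,1.7],"spin":0},{"xyz":[-4.2,0,1.7],"spin":0},{"xyz":[-4.6,0,1.7],"spin":0},{"xyz":[-5,0,1.7],"spin":0},{"xyz":[-5.4,0,1.7],"spin":0},{"xyz":[-5.8,0,1.7],"spin":0},{"xyz":[-6.1,0,1.7],"spin":0},{"xyz":[-6.1,0,1.7],"spin":0},{"xyz":[-6.1,0,1.7],"spin":0}]'
```

```text
t: 6.3
ee_pos: [627.3, 153.8, 6.3]
orientation: [3.131, 0.254, -0.0]
ft_force: [1.1, 0.5, 0.0]
width: 39.6
```

```bash
python3 -m inch '[{"xyz":[1,0,0],"spin":0},{"xyz":[1.5,0,-3],"spin":0},{"xyz":[1.5,0,-7],"spin":-8},{"xyz":[1,0,-11],"spin":-16},{"xyz":[0,1,-15],"spin":-24},{"xyz":[-2,2,-19],"spin":-32},{"xyz":[-4.3,3.2,-21.6],"spin":-40},{"xyz":[-4.3,3.2,-21.6],"spin":-48},{"xyz":[-4.3,3.2,-21.6],"spin":-56},{"xyz":[-4.3,3.2,-21.6],"spin":-64},{"xyz":[-4.3,3.2,-21.6],"spin":-72},{"xyz":[-4.3,3.2,-21.6],"spin":-80},{"xyz":[-4.3,3.2,-21.6],"spin":-88},{"xyz":[-4.3,3.2,-21.6],"spin":-90},{"xyz":[-4.3,3.2,-21.6],"spin":-90},{"xyz":[-4.3,3.2,-21.6],"spin":-90}]'
python3 - <<'E'
from h import *
o=ctrl.get_obs();X=wcam(o);np.save("w3.npy",X);cv2.imwrite("pics/w3.png",ctrl.get_image("wrist")[:,:,::-1])
E
```

```text
t: 7.9
ee_pos: [590.1, 115.5, 222.1]
orientation: [-2.036, -2.392, 0.002]
ft_force: [0.8, 0.0, 0.4]
width: 39.3
```

View pics/w3.png

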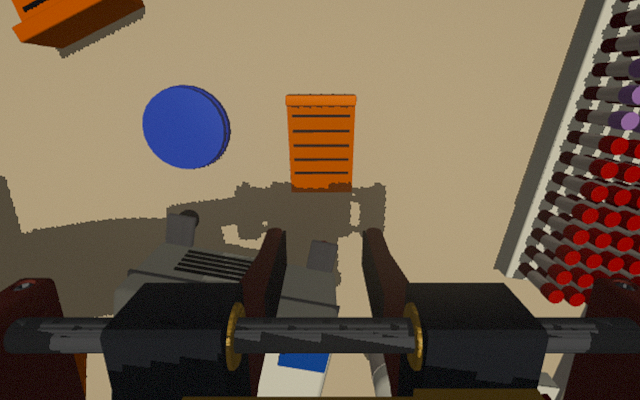

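Run:
```python
import h; from h import *
h.WC=np.load("w3.npy")
W=[(("wrist",286,95),(-55,-35,36)),(("wrist",357,95),(-55,35,36)),(("wrist",291,191),(55,-35,3)),(("wrist",352,191),(55,35,3))]
g,e=fit(W,[586,130,-1.41]);print("wedge",g,e)
A=[(("wrist",309,239),(65,158,38)),(("wrist",338,243),(95,158,38)),(("wrist",168,213),(-95,158,38)),(("wrist",194,214),(-65,158,38))]
w,e=fit(A,[522,-124,-.03]);c,s=np.cos(w[2]),np.sin(w[2]);foot=w[:2]+np.array([[c,-s],[s,c]])@[80,140];print(w,foot,e)
c,s=np.cos(g[2]),np.sin(g[2]);M=np.array([[c,s],[-s,c]])
for f in (foot,np.array([604.5,13])):
  print("foot in wedge",M@(f-g[:2]))
b=g[:2]+M.T@[-80,0];o=ctrl.get_obs();R=Ro.from_rotvec(o["orientation"]).as_matrix()
print("back-25",b,"tool shift",R.T@(np.r_[b,20]-o["ee_pos"]),"tool x ang",np.arctan2(R[1,0],R[0,0]),"M",M)
```

```text
wedge [584.9652295  130.88316152  -1.41458311] [-0.4 -0.6  0.3 -0.3  0.5  0.5 -0.4  0.8]
[ 5.18852617e+02 -1.23233180e+02 -3.82058092e-02] [604.1417493   13.60893381] [ 2.7 -0.4  0.3  0.4 -2.1 -1.2 -0.3  2.9]
foot in wedge [118.82969612   0.69764978]
foot in wedge [119.48695142   0.95680114]
back-25 [572.51893666 209.90904205] tool shift [ 96.14355683  -2.01580742 202.10110153] tool x ang 1.7315615470516486 M [[ 0.15557866 -0.98782351]
 [ 0.98782351  0.15557866]]
```

The wedge now points at the foot, with a lateral error of about 1 mm. I'll go behind the plate and down.

```bash
python3 -m inch '[{"xyz":[4.5,-0.1,0],"spin":0},{"xyz":[9.6,-0.2,0],"spin":0},{"xyz":[9.6,-0.2,0],"spin":0},{"xyz":[9.6,-0.2,0],"spin":0},{"xyz":[9.6,-0.2,4],"spin":0},{"xyz":[9.6,-0.2,8],"spin":0},{"xyz":[9.6,-0.2,12],"spin":0},{"xyz":[9.6,-0.2,16],"spin":0},{"xyz":[9.6,-0.2,19],"spin":0},{"xyz":[9.6,-0.2,20.7],"spin":0},{"xyz":[9.6,-0.2,20.7],"spin":0},{"xyz":[9.6,-0.2,20.7],"spin":0}]'
python3 -m inch '[{"xyz":[-0.5,0,0],"spin":0},{"xyz":[-1,0,0],"spin":0},{"xyz":[-1.4,0,0],"spin":0},{"xyz":[-1.8,0,0],"spin":0},{"xyz":[-2.2,0,0],"spin":0},{"xyz":[-2.6,0,0],"spin":0},{"xyz":[-3,0,0],"spin":0},{"xyz":[-3.4,0,0],"spin":0},{"xyz":[-3.8,0,0],"spin":0},{"xyz":[-4.2,0,0],"spin":0},{"xyz":[-4.6,0,0],"spin":0},{"xyz":[-5,0,0],"spin":0},{"xyz":[-5.4,0,0],"spin":0},{"xyz":[-5.8,0,0],"spin":0},{"xyz":[-6.2,0,0],"spin":0},{"xyz":[-6.6,0,0],"spin":0},{"xyz":[-7,0,0],"spin":0},{"xyz":[-7.4,0,0],"spin":0},{"xyz":[-7.4,0,0],"spin":0},{"xyz":[-7.4,0,0],"spin":0}]'
```

```text
t: 9.15
ee_pos: [573.4, 209.3, 15.9]
orientation: [2.037, 2.392, -0.001]
ft_force: [-0.7, 0.5, 0.1]
width: 39.5
t: 11.15
ee_pos: [585.0, 136.0, 15.8]
orientation: [2.037, 2.391, -0.002]
ft_force: [-0.3, -0.4, -0.4]
width: 39.9
```

```bash
python3 -m inch '[{"xyz":[-0.3,0,0],"spin":0},{"xyz":[-0.6,0,0],"spin":0},{"xyz":[-0.9,0,0],"spin":0},{"xyz":[-1.2,0,0],"spin":0},{"xyz":[-1.4,0,0],"spin":0},{"xyz":[-1.4,0,0],"spin":0}]'
for i in 1; do :; done
python3 -m inch '[{"xyz":[-0.15,0,0],"spin":0},{"xyz":[-0.3,0,0],"spin":0}]'
python3 -m inch '[{"xyz":[-0.15,0,0],"spin":0},{"xyz":[-0.3,0,0],"spin":0}]'
python3 -m inch '[{"xyz":[-0.15,0,0],"spin":0},{"xyz":[-0.3,0,0],"spin":0}]'
```

```text
t: 11.75
ee_pos: [587.3, 121.7, 15.7]
orientation: [2.037, 2.391, -0.002]
ft_force: [0.3, -0.4, 1.3]
width: 39.7
t: 11.95
ee_pos: [587.8, 118.7, 15.8]
orientation: [2.037, 2.391, -0.002]
ft_force: [0.1, 1.2, -0.6]
width: 39.3
t: 12.15
ee_pos: [588.3, 115.7, 15.7]
orientation: [2.037, 2.391, -0.002]
ft_force: [0.5, 1.7, -0.3]
width: 39.7
t: 12.35
ee_pos: [588.7, 112.6, 15.7]
orientation: [2.037, 2.391, -0.002]
ft_force: [-0.9, 1.4, 0.6]
width: 39.2
```

```bash
python3 -m inch '[{"xyz":[-0.15,0,0],"spin":0},{"xyz":[-0.3,0,0],"spin":0}]'
python3 -m inch '[{"xyz":[-0.15,0,0],"spin":0},{"xyz":[-0.3,0,0],"spin":0}]'
```

```text
t: 12.55
ee_pos: [589.2, 109.5, 15.7]
orientation: [2.037, 2.391, -0.002]
ft_force: [0.7, 0.3, 0.2]
width: 39.7
t: 12.75
ee_pos: [589.8, 106.4, 15.8]
orientation: [2.037, 2.391, -0.002]
ft_force: [0.3, -0.0, 0.2]
width: 39.1
```

```bash
python3 -m inch '[{"xyz":[-0.15,0,0],"spin":0},{"xyz":[-0.3,0,0],"spin":0}]'
```

```text
t: 12.95
ee_pos: [590.2, 103.3, 15.8]
orientation: [2.037, 2.391, -0.002]
ft_force: [0.1, 1.0, 0.7]
width: 39.9
```

```bash
python3 -m inch '[{"xyz":[-0.15,0,0],"spin":0},{"xyz":[-0.3,0,0],"spin":0}]'
```

```text
t: 13.15
ee_pos: [590.7, 100.2, 15.8]
orientation: [2.037, 2.391, -0.002]
ft_force: [0.6, 1.3, 0.4]
width: 39.3
```

```bash
python3 -m inch '[{"xyz":[-0.1,0,0],"spin":0},{"xyz":[-0.2,0,0],"spin":0}]'
```

```text
t: 13.35
ee_pos: [591.1, 98.1, 15.8]
orientation: [2.037, 2.391, -0.002]
ft_force: [-0.1, 0.9, 0.3]
width: 39.6
```

```bash
python3 -m inch '[{"xyz":[-0.1,0,0],"spin":0},{"xyz":[-0.2,0,0],"spin":0}]'
```

```text
t: 13.55
ee_pos: [591.4, 96.1, 15.7]
orientation: [2.037, 2.391, -0.002]
ft_force: [-0.3, 1.4, -0.1]
width: 39.7
```

```bash
python3 -m inch '[{"xyz":[-0.1,0,0],"spin":0},{"xyz":[-0.2,0,0],"spin":0}]'
```

```text
t: 13.75
ee_pos: [591.7, 94.0, 15.7]
orientation: [2.037, 2.391, -0.002]
ft_force: [1.0, 0.8, -0.1]
width: 39.8
```

```bash
python3 -m inch '[{"xyz":[-0.1,0,0],"spin":0},{"xyz":[-0.2,0,0],"spin":0}]'
```

```text
t: 13.95
ee_pos: [592.0, 92.0, 15.8]
orientation: [2.037, 2.391, -0.002]
ft_force: [-0.9, 0.8, -0.4]
width: 40.2
```

```bash
python3 -m inch '[{"xyz":[-0.1,0,0],"spin":0},{"xyz":[-0.2,0,0],"spin":0}]'
```

```text
t: 14.15
ee_pos: [592.3, 90.3, 15.8]
orientation: [-2.038, -2.391, 0.001]
ft_force: [-1.2, 4.9, -0.3]
width: 39.6
```

```bash
python3 -m inch '[{"xyz":[-0.1,0,0],"spin":0},{"xyz":[-0.2,0,0],"spin":0}]'
```

```text
t: 14.35
ee_pos: [592.5, 89.1, 15.8]
orientation: [-2.037, -2.39, 0.0]
ft_force: [-2.0, 8.7, 0.3]
width: 39.3
```

```bash
python3 -m inch '[{"xyz":[-0.1,0,0],"spin":0},{"xyz":[-0.2,0,0],"spin":0}]'
```

```text
t: 14.55
ee_pos: [592.6, 88.3, 15.8]
orientation: [-2.037, -2.389, -0.001]
ft_force: [-0.9, 10.4, 0.1]
width: 39.6
```

The push force rose from about 1 N to 10 N over 2.7 mm, so the play is used up. I'll back away, rise, shut the fingers and move above the pad.

```bash
python3 -m inch '[{"xyz":[0.5,0,0],"spin":0},{"xyz":[1.5,0,0],"spin":0},{"xyz":[3,0,0],"spin":0},{"xyz":[3,0,-4],"spin":0},{"xyz":[3,0,-8],"spin":0},{"xyz":[3,0,-12],"spin":0},{"xyz":[3,0,-16],"spin":0},{"xyz":[3,0,-20],"spin":0},{"xyz":[0,0,-20],"spin":0},{"xyz":[-2,-0.3,-20],"spin":0},{"xyz":[-2,-0.3,-20],"spin":0},{"xyz":[-2,-0.3,-20],"spin":0}]' 1
python3 - <<'E'
import h; from h import *
o=ctrl.get_obs();X=wcam(o);np.save("w4.npy",X);cv2.imwrite("pics/w4.png",ctrl.get_image("wrist")[:,:,::-1]);h.WC=X;print(o["ee_pos"])
a=cv2.resize(ctrl.get_image("scene")[150:300,250:420,::-1],None,fx=3.5,fy=3.5,interpolation=2)
b=cv2.imread("pics/w4.png")[180:400,150:500]
b=cv2.resize(b,(595,374))[:,:]
cv2.imwrite("pics/c4.png",cv2.resize(cv2.imread("pics/w4.png"),None,fx=1.2,fy=1.2));cv2.imwrite("pics/s4.png",a)
E
```

```text
t: 15.75
ee_pos: [592.8, 68.3, 215.6]
orientation: [-2.038, -2.388, -0.001]
ft_force: [0.0, 1.4, 0.7]
width: 0.4
[592.76679214  68.3045319  215.62004403]
```

View pics/c4.png

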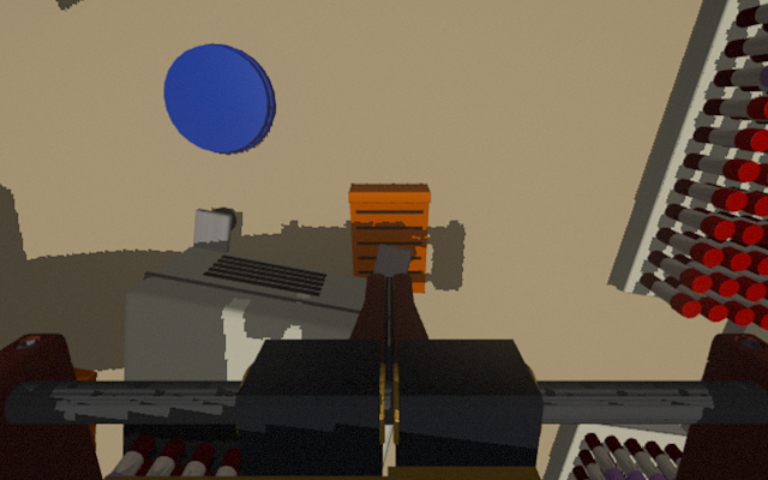

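The lug at (395,258) sits over the middle of the wedge's slope. Next I'll check the poses by number and move over the pad.

```bash
python3 - <<'E'
import h; from h import *
h.WC=np.load("w4.npy")
k=lambda u,v:("wrist",u/1.2,v/1.2)
A=[(k(378,244),(65,158,38)),(k(414,247),(95,158,38)),(k(197,209),(-95,158,38)),(k(230,213),(-65,158,38))]
w,e=fit(A,[522,-124,-.03]);c,s=np.cos(w[2]),np.sin(w[2]);R=np.array([[c,-s],[s,c]]);foot=w[:2]+R@[80,140];print(w,foot,e,"pad",w[:2]+R@[78,98])
W=[(k(348,184),(-55,-35,36)),(k(431,184),(-55,35,36)),(k(425,293),(55,35,3))]
g,e=fit(W,[595,30,-1.41]);c,s=np.cos(g[2]),np.sin(g[2]);M=np.array([[c,s],[-s,c]]);print(g,e,"foot in wedge",M@(foot-g[:2]))
E
python3 -m inch '[{"xyz":[-4,-0.4,0],"spin":0},{"xyz":[-8,-0.8,0],"spin":0},{"xyz":[-9.8,-0.95,0],"spin":0},{"xyz":[-9.8,-0.95,0],"spin":0},{"xyz":[-9.8,-0.95,3],"spin":0},{"xyz":[-9.8,-0.95,5.5],"spin":0},{"xyz":[-9.8,-0.95,6],"spin":0},{"xyz":[-9.8,-0.95,6],"spin":0}]'
python3 - <<'E'
from h import *
ims=[ctrl.get_image("scene")[150:300,280:420,::-1],ctrl.get_image("side")[130:280,280:420,::-1]]
cv2.imwrite("pics/p5.png",cv2.resize(np.hstack(ims),None,fx=2.8,fy=2.8,interpolation=2))
E
```

```text
[ 5.20769992e+02 -1.24393433e+02 -3.29441472e-02] [605.33792989  12.89554672] [ 1.6 -1.7 -0.4  0.9 -1.6 -0.7  0.4  1.4] pad [601.95561119 -29.01578731]
[599.98546061  28.12858265  -1.41414679] [-0.   0.4  0.2  0.4 -0.3 -4.9] foot in wedge [15.88155236  2.91043053]
t: 16.65
ee_pos: [598.3, -28.2, 154.4]
orientation: [-2.034, -2.389, 0.001]
ft_force: [-0.2, 0.3, 0.1]
width: 0.1
```

View pics/p5.png

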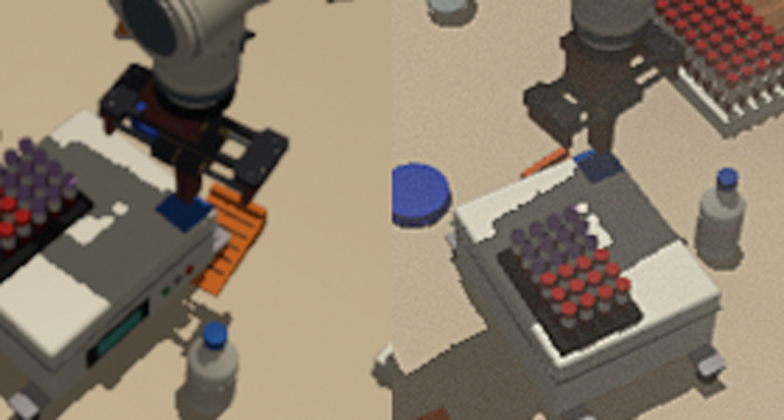

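The tip stands about 20 mm above the pad in both views, and the warmer has not shifted. I'll press slowly.

```bash
python3 -m inch '[{"xyz":[0,0,0.5],"spin":0},{"xyz":[0,0,1],"spin":0},{"xyz":[0,0,1.4],"spin":0},{"xyz":[0,0,1.7],"spin":0},{"xyz":[0,0,1.8],"spin":0},{"xyz":[0,0,1.8],"spin":0}]'
python3 -m inch '[{"xyz":[0,0,0.1],"spin":0},{"xyz":[0,0,0.2],"spin":0},{"xyz":[0,0,0.2],"spin":0}]'
```

```text
t: 17.35
ee_pos: [599.4, -28.7, 138.0]
orientation: [-2.036, -2.39, -0.002]
ft_force: [0.4, 0.7, -0.1]
width: 0.8
t: 17.65
ee_pos: [599.4, -28.7, 135.9]
orientation: [-2.036, -2.39, -0.002]
ft_force: [0.0, 0.2, -0.0]
width: 0.4
```

```bash
python3 -m inch '[{"xyz":[0,0,0.1],"spin":0},{"xyz":[0,0,0.15],"spin":0},{"xyz":[0,0,0.15],"spin":0}]'
```

```text
t: 17.95
ee_pos: [599.3, -28.7, 134.3]
orientation: [-2.036, -2.39, -0.001]
ft_force: [0.2, 0.3, -1.0]
width: 0.3
```

```bash
python3 -m inch '[{"xyz":[0,0,0.1],"spin":0},{"xyz":[0,0,0.1],"spin":0},{"xyz":[0,0,0.1],"spin":0}]'
```

```text
t: 18.25
ee_pos: [599.5, -28.7, 134.0]
orientation: [-2.036, -2.39, -0.002]
ft_force: [-2.0, 1.0, 5.9]
width: 0.5
```

```bash
python3 -m inch '[{"xyz":[0,0,0.1],"spin":0},{"xyz":[0,0,0.1],"spin":0},{"xyz":[0,0,0.1],"spin":0}]'
```

```text
t: 18.55
ee_pos: [599.6, -28.7, 134.0]
orientation: [-2.036, -2.39, -0.002]
ft_force: [-2.7, 1.0, 6.9]
width: 0.3
```

The pad stops at z = 134.0 mm, its level height, with about 7 N and no give. I'll press a little harder for margin and check that it stays there.

```bash
python3 -m inch '[{"xyz":[0,0,0.15],"spin":0},{"xyz":[0,0,0.2],"spin":0},{"xyz":[0,0,0.2],"spin":0},{"xyz":[0,0,0.2],"spin":0},{"xyz":[0,0,0.2],"spin":0},{"xyz":[0,0,0.2],"spin":0},{"xyz":[0,0,0.2],"spin":0},{"xyz":[0,0,0.2],"spin":0},{"xyz":[0,0,0.2],"spin":0},{"xyz":[0,0,0.2],"spin":0}]'
python3 - <<'E'
from h import *
ims=[ctrl.get_image("scene")[150:300,280:420,::-1],ctrl.get_image("side")[130:280,280:420,::-1]]
cv2.imwrite("pics/p6.png",cv2.resize(np.hstack(ims),None,fx=2.8,fy=2.8,interpolation=2))
for _ in range(4): ctrl.get_image("scene"); o=ctrl.get_obs();print(o["ee_pos"].round(2),o["ft_force"].round(1))
E
```

```text
t: 19.55
ee_pos: [599.8, -28.7, 133.8]
orientation: [-2.036, -2.391, -0.003]
ft_force: [-5.3, 0.1, 15.1]
width: 0.5
[599.75 -28.63 133.82] [-5.8 -0.3 16.3]
[599.75 -28.62 133.8 ] [-6.1 -0.2 14.9]
[599.77 -28.64 133.82] [-5.5  0.6 15.9]
[599.73 -28.64 133.8 ] [-5.3  0.6 15.7]
```

View pics/p6.png

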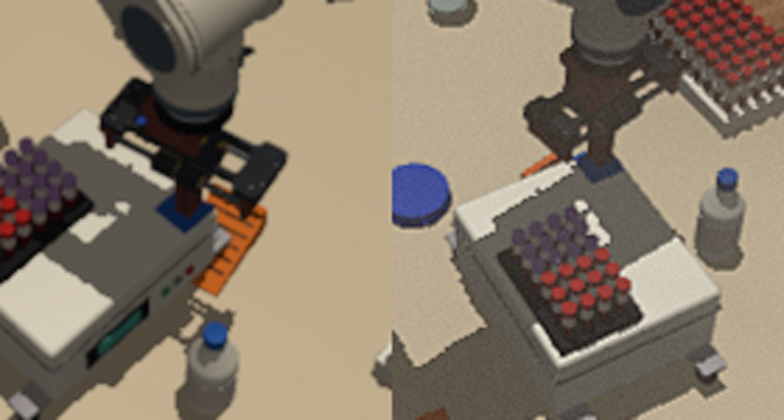

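The tip is on the blue pad, at (187,212) left and (602,165) right. The warmer, wedge, bottle and dishes look unchanged, and the press is steady at about 15 N. I'm handing in.

```bash
python3 -c "
from workcell import ctrl
print(ctrl.close_job())"
```

```text
the job is handed in; nothing more can be done
None
```

I handed the job in with the small orange wedge seated under the red foot and the fingertips still pressing on the blue pad. The hand-in gives no verdict, so the result rests on my own checks.

**What I did:** I pushed the wedge about 46 mm sideways to line it up. I then pushed it thin end first under the red foot until the push rose from about 1 N to 10 N over 2.7 mm. Nothing was gripped or lifted.

**Last checks:**
- **Wedge position:** the foot is at about x = 15 mm, y = 1 to 3 mm in the wedge's frame. This was measured from a wrist image before the press and agrees with the push distance.
- **Warmer:** the pad held at z = 133.8 to 134.0 mm, its level height, under 7 to 15 N, so there was no rocking. The measured shift of the foot was about 1 mm, within the accuracy of the measurement.
- **Final press:** steady at about 15 N, with an unexplained sideways force of 5 to 6 N at the tip.
- **Other things:** the bottle and dishes look unmoved in the last pictures. I did not re-check the other bystanders, but no move went near them.

No check failed. In the wedge fit after the push, one corner was off by 5 pixels, so that pose is less exact than the earlier ones.

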